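# Square a mounted photo into the scanner's corner and close the lid

## Task

The mounted photo is lying face down and crooked on the glass of the open flatbed scanner. Lower a fingertip slowly onto its back, press lightly and slide it until you feel it come home, square and snug, against both raised edges of the corner nearest the robot on the right; push no harder than that, or its edges bruise, and put no finger on the glass. Then swing the lid down gently until it is fully shut, and leave the mug and the mouse where they are.

Things in the scene. Friction and masses are not known exactly. Their poses are not given: they have to be found in the camera images.
- scanner: Charcoal flatbed scanner on screw feet, fixed on the desk, 285 mm long (x), 240 mm wide (y). Origin under it, 0 to 8 mm above the desk as its feet are set; x away from the robot, y left, z up. Outer faces at x = -150, +135 and y = -120, +120 mm. Frame top at z = 44 mm; the glass opening runs from x = -100 to +120 and y = -98 to +77 mm, glass at z = 40 mm. Lid hinged along its left side.
- glass: The scanner's glass, fixed in the frame; same origin and axes as the scanner, its upper face at z = 40 mm. Glass and photo are rigid: touch down on the photo at a few mm/s, feeling for the contact; a knock or press of over 25 N, even for a moment, is too much.
- glass_corner (a point): The front right inside corner of the glass opening (nearest the robot, on the right), at the level of the glass; axes as the scanner's. The raised 4 mm edges of the frame run from it along +x and +y.
- photo: Photo on stiff board, face down, plain cream back up: 127 mm long (x), 89 mm wide (y), 3 mm thick, about 45 g, loose on the glass. Origin at the centre of its underside, z up. Glossy below: it slides on glass and frame at about a fifth of the force pressing it down; its soft-touch back clings to a fingertip with about the full pressing force. A press of 5 or 6 N carries it and keeps the push on an edge in bounds.
- photo_corner (a point): The corner of the photo at its x = -63.5, y = -44.5 mm, underside; it belongs in glass_corner.
- lid (a joint): Lid angle in rad: 0 is fully shut, grows as it opens; about 1.7 is open, a little past upright. The lid weighs 0.4 kg; its hinge is stiff (0.6 N m, about 3 N at 180 mm from the hinge), so it stays where it is left and must be pushed home the last bit, slowly, against a hard stop at 0.
- lid_hinge (a point): Point on the lid's hinge axis at x = +20, y = +108, z = 50 mm of the scanner; the axis runs along the scanner's x. Axes as the scanner's. Shut, the lid is a slab from 132 mm before this point to 113 mm behind it along x and from 4 to 228 mm to the right of the axis (-y), outer face 12.5 mm above the axis, inner face 5 mm below it. Opening turns it up and over to the left.
- lid_edge (a point): Point on the lid's free edge, on its outer face, 10 mm nearer the robot than lid_hinge, 228 mm out from the hinge axis; moves with the lid.
- mug: Blue mug, about 82 mm across without its handle, 91 mm high, standing loose left of the scanner; origin under its centre.
- mouse: Pale computer mouse, 112 x 62 x 39 mm, loose, left of the scanner; origin under its centre.
- frame: The flat frame round the scanner's glass, 44 mm above the scanner's origin, same origin and axes; its inner edges stand 4 mm above the glass. The photo's edge should come home on it with a few newtons (over 1 N), never more than 7 N.

How it is judged:
On the way, in this order (a step that is already met when the one before it is completed fails the run):
1. the photo sits square in the near right corner of the glass and has been pushed home on its raised edge (horizontal distance between photo_corner and glass_corner below 0.003 m and angle between the x axis of photo and the x axis of scanner, either way round below 0.02 rad and contact force between photo and frame above 1 N), for 0.1 s.
2. the lid is swung shut over it (value of joint lid below 0.02 rad), for 0.2 s.
At the end, for the whole second after the job is handed in: The photo lies flat on the glass with its corner within 3 mm of the glass's near right corner and square to the scanner within 0.02 rad, at rest, and the lid is fully shut (within 0.02 rad) (horizontal distance between photo_corner and glass_corner below 0.003 m and angle between the x axis of photo and the x axis of scanner, either way round below 0.02 rad and z of photo in the frame of scanner below 0.042 m and angle between photo's own z axis and vertical below 0.03 rad and value of joint lid below 0.02 rad and linear speed of photo below 0.01 m/s); the robot touches nothing.
It fails at once if a finger is put on the glass (more than 1 N) (contact force between the fingers and glass above 1 N).
It fails at once if the photo is pressed or bumped with more than 25 N (contact force between the fingers and photo above 25 N).
It fails at once if the photo's edge is pushed against the frame with more than 7 N (contact force between photo and frame above 7 N).
It fails at once if the lid is forced with more than 40 N, or slammed: faster than 1 rad/s in its last 0.15 rad (contact force between the fingers and lid above 40 N or (value of joint lid below 0.15 rad and velocity of joint lid below -1 rad/s)).
It fails at once if the mug or the mouse is moved more than 20 mm (distance of any of mug, mouse from where it was at the start of the episode above 0.02 m).
It also fails if it takes over 72 s, if anything falls off the work surface, if the arm or the gripper's body presses on something with over 40 N, if the wrist force passes 120 N, or if a joint passes its speed limit or range.

## Robot

A 6-joint arm with a two-finger parallel gripper is mounted at the origin on a cart in front of the work surface, level with it; the furniture and walls round the work are solid. World frame = base frame: x ahead of the robot, y to its left, z up, the work surface at z = 0. Lengths are in m, angles in rad, forces in N, time in s.
With the tool pointing down it reaches from about 0.25 to 0.725 m from the base axis. Payload 4 kg.
Tool frame: the origin (TCP) lies between the finger pads; the fingertips stand 8 mm ahead of it and the grasp point (between the pads) lies 11 mm behind it; z points along the fingers, y is the line along which they close (so a half turn about z gives the same grasp; the last joint's range is limited). The gripper opens to 85 mm and grips with 20 to 120 N. Pads are 22 mm wide; open, the fingers measure 114 mm over their backs; the gripper's body (76 mm by 85 mm) begins 54 mm behind the grasp point. The pads swing forward as they close: fully open they stand 13 mm farther back than shut.
Start: joints at [-1.206, 0.241, 0.005, 1.335, 0, 1.571], TCP at [0.178, -0.467, 0.239] pointing down, gripper open.
Joint ranges: [-2.72, 2.72], [-1.05, 1.87], [-1.09, 1.28], [-1.99, 2.15], [-1.42, 1.44], [-3.14, 3.14]. Speed limits (rad/s): [2.79, 2.79, 3.14, 3.14, 3.14, 3.14].

## Interface

Orientations are given as a unit quaternion [x, y, z, w].
In Python, from workcell import status, viewer, bot gives the robot as it stands.
- The arm moves only by the tool servo_tool, never from a script. Its argument "commands" is a list of rows, each a list of 5 numbers: the finger opening in mm, from 0 to 85.4, then the shift along the tool's x, y, z in mm, then the turn about the tool's z in rad. A call has 1 to 20 rows; each row shifts and turns the commanded pose from where the row before left it, along the tool's axes as they then stand; what a row does not reach is not made up. A row lasts 1/8 s, in which the tool goes at most 62.5 mm and 10.7 degrees, less where a joint would pass 70% of its speed; a pose out of reach is approached as far as the arm can. A call is refused whole if a number of a shift passes 62.5 or a number of a turn 0.188, either way. A call with a gripper value outside its range is refused whole. The fingers move at their own pace and stop on an object; the grip force is fixed at half the most. Time passes only in rows, so rows that do not move let the fingers close. It gives the time, the measured TCP pose, the force, the opening and the grip force at its end, in the units of the state.
- status.get_obs(): the state, without advancing time (a new reading comes with each control period).
- viewer.camera(name): name is "side" or "top"; returns (picture, depth): 400x640x3 uint8, red, green, blue; 400x640 float32, m along the optical axis (not along the pixel's ray), 0 where there is no reading.
- viewer.get_calibration(name): a dict with "camera_matrix" (3x3 intrinsics, pixels), "R" (3x3) and "t" (3): a world point X has camera coordinates R X + t. Camera axes: x right, y down, z forward; pixel columns grow to the right and rows downward; lengths in m; the calibration is good to about 2 mm. A picture is of the moment at which its call begins. get_calibration takes no time and is no camera call.
- bot.job_done(): hands the job in; it is judged then, once.
Trained networks look in the newest picture that a camera, given by its name, has taken for a name from the list of things; names that differ only in an ending like _2 or _b are one class to them, and where a whole thing is asked for, a point or a joint stands for the part that bears it (a point fixed in the world has none). Each returns a list of dicts, best first, with "p" (0 to 1); they miss things now and then, are a little off and sometimes report something else, mostly with a low value. They report only what shows in the picture. A call takes as long as a camera call.
- viewer.masks_of(camera, label): "mask" (400x640 bool, what is visible of it) and "pixel" ([row, column] in pixels, amid what is visible of it).
- viewer.spot_point(camera, label): "pixel" ([row, column] in pixels: a listed point, or the origin of a listed thing).
The state is a dict: "clock": time; "joint_pos": joint angles; "joint_vel": joint speeds; "tau": joint torques, N m; "eef_pos": TCP position; "tool_rot": TCP orientation; "ft_force": force on the tool from outside, world axes, zero at the start; "ft_torque": the same for the moment, N m; "grip_width": finger opening in m; "grasp_force": force on a finger pad.
Only numpy, scipy, OpenCV 4.12 (cv2) and the standard library are available. Lean on these libraries where they do the work, as an engineer would, in place of code of your own. Each camera call takes 0.05 s, during which the arm holds its last target. There are 200 camera calls.

## Working session

There is one attempt and no reset: what is moved stays moved. The work goes in short steps, Python scripts to look and compute and a tool call to move; the robot and the scene stay as the last step left them, time stands still between calls to the robot, and variables do not carry over. Pictures are saved under pics/ and viewed, at most 10 in all, crops included, and the job is handed in when it is done.

Besides the shell and the picture viewer there is one more tool, called after "Emit:" by a JSON object that holds its "name" and its "arguments", one argument or row to a line. servo_tool: Moves the arm, as the interface text tells. Its arguments: {"type":"object","properties":{"commands":{"type":"array"}},"required":["commands"]}

```bash
mkdir -p pics; ls; cat > h.py <<'E'
import numpy as np, cv2
from workcell import status, viewer, bot
def world(cam,d,rc):
    C=viewer.get_calibration(cam);K=C["camera_matrix"];r,c=rc
    z=d if np.isscalar(d) else d[int(r),int(c)]
    p=np.linalg.inv(K)@np.array([c,r,1])*z
    return np.array(C["R"]).T@(p-C["t"])
def onplane(cam,rc,h):
    C=viewer.get_calibration(cam);R=np.array(C["R"]);o=-R.T@np.array(C["t"])
    v=R.T@(np.linalg.inv(C["camera_matrix"])@np.array([rc[1],rc[0],1.]))
    return o+v*(h-o[2])/v[2]
def pix(cam,X):
    C=viewer.get_calibration(cam);p=np.array(C["camera_matrix"])@(np.array(C["R"])@X+C["t"]);return p[1]/p[2],p[0]/p[2]
E
python3 - <<'E'
from h import *
o=status.get_obs();print(o)
for n in("top","side"):
    im,d=viewer.camera(n);cv2.imwrite(f"pics/{n}0.png",im[:,:,::-1]);np.save(n+"0.npy",d)
    for l in("photo_corner","glass_corner","lid_hinge","lid_edge","photo","scanner","mug","mouse"):
        for q in viewer.spot_point(n,l)[:2]:
            r,c=q["pixel"]; 
            try: print(n,l,round(q["p"],2),np.round(q["pixel"],1),np.round(world(n,d,(r,c)),4))
            except Exception as e: print(e)
E
```

```text
pics
{'clock': 0.0, 'joint_pos': array([-1.20597708e+00,  2.41411509e-01,  3.71868751e-03,  1.33520814e+00,
       -3.05322533e-05,  1.57079620e+00]), 'joint_vel': array([-0.00170794,  0.00067114,  0.00019085, -0.00115515,  0.00060156,
        0.00078348]), 'tau': array([ 9.50412104e-04, -3.72319150e+01,  2.52408278e+01,  1.70213613e-02,
        3.44209661e-05,  8.42666736e-06]), 'eef_pos': array([ 0.17816002, -0.46651666,  0.23841157]), 'tool_rot': array([ 9.83408885e-01,  1.81399719e-01, -2.05902988e-04, -1.03209016e-03]), 'ft_force': array([ 0.50131987, -0.16765612, -1.21833159]), 'ft_torque': array([-0.00031428,  0.02093182, -0.00524323]), 'grasp_force': 0.0, 'grip_width': 0.08571326583801242}
top photo_corner 0.77 [218.2 403.3] [ 0.4517 -0.0129  0.0461]
top photo_corner 0.35 [209.2 374.2] [0.4751 0.0576 0.0463]
top glass_corner 0.64 [243.8 421.7] [ 0.3887 -0.0545  0.0473]
top glass_corner 0.51 [193.7 384.2] [0.513  0.0318 0.0478]
top lid_hinge 0.62 [195.8 329.1] [0.4964 0.1686 0.1567]
top lid_edge 0.96 [190.8 308.9] [ 0.5306  0.2204 -0.    ]
top photo 0.81 [196.  385.2] [0.5075 0.0292 0.0455]
top photo 0.39 [240.3 423.5] [ 0.3971 -0.0592  0.0478]
top scanner 0.92 [208.2 374.7] [0.4777 0.0561 0.0452]
top mug 0.89 [239.2 226.2] [0.4074 0.4275 0.0331]
top mouse 0.59 [168.5 229.4] [0.5864 0.4206 0.0375]
side photo_corner 0.58 [189.1 396.3] [ 0.4473 -0.0323  0.0402]
side glass_corner 0.84 [198.2 418.8] [ 0.389  -0.0624  0.0474]
side lid_hinge 0.96 [199.3 330.6] [0.4525 0.1742 0.12  ]
side lid_edge 0.69 [152.3 313.7] [0.49   0.202  0.2667]
side photo 0.91 [180.1 366.8] [0.5089 0.0231 0.0453]
side scanner 0.65 [201.2 363.3] [0.4547 0.0692 0.0424]
side mug 0.71 [280.7 249.6] [0.3927 0.4276 0.033 ]
side mouse 0.91 [222.4 213.9] [0.589  0.4374 0.0325]
```

```bash
python3 - <<'E'
import cv2
a=cv2.imread("pics/top0.png")[130:300,270:490];cv2.imwrite("pics/topc.png",cv2.resize(a,None,fx=3.5,fy=3.5,interpolation=cv2.INTER_CUBIC))
E
```

```text
(no output)
```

View pics/topc.png

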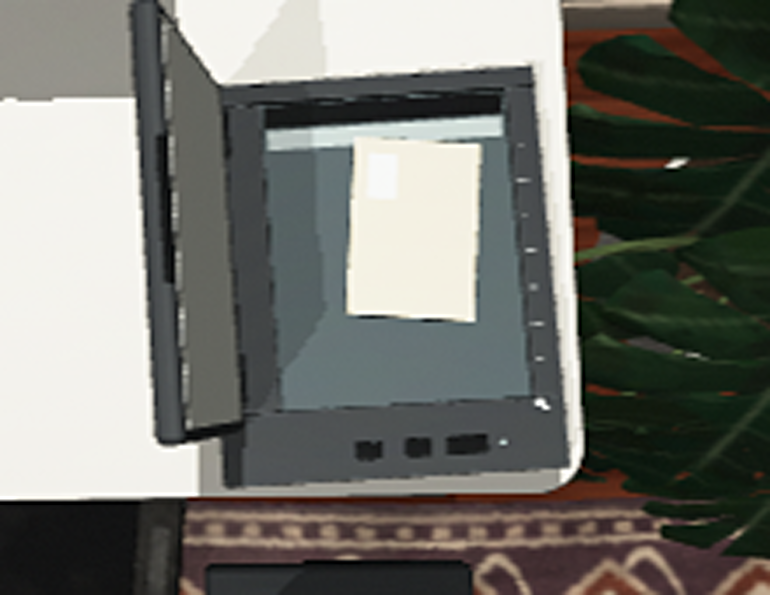

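View pics/side0.png

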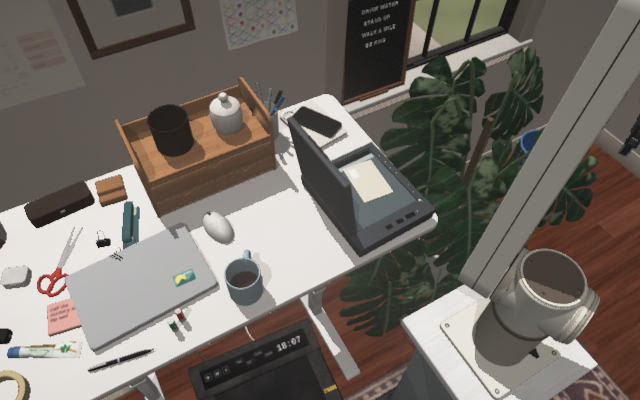

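The scanner is turned a few degrees one way and the photo the other way. In the crop, the glass corner is at about (530,402) and the photo's near right corner at (474,321). Next I rectify the top view at frame height and fit the edges.

```bash
cat > fit.py <<'E'
from h import *
def grid(cam,H,x0,x1,y0,y1,s=0.0005):
    xs=np.arange(x1,x0,-s);ys=np.arange(y1,y0,-s)   # rows: x falling, cols: y falling
    C=viewer.get_calibration(cam);P=C["camera_matrix"]@np.c_[np.array(C["R"]),C["t"]]
    X,Y=np.meshgrid(xs,ys,indexing='ij');q=np.einsum('ij,jab->iab',P,np.stack([X,Y,0*X+H,0*X+1]))
    return (q[0]/q[2]).astype(np.float32),(q[1]/q[2]).astype(np.float32)
def rect(cam,im,H,b,s=0.0005):
    u,v=grid(cam,H,*b,s);return cv2.remap(im,u,v,cv2.INTER_CUBIC)
def photo(cam,im,H,b,s=0.0005):
    r=rect(cam,im,H,b,s).astype(int); m=((r.min(2)>150)&(r[:,:,0]>190)).astype(np.uint8)
    n,l,st,c=cv2.connectedComponentsWithStats(m)
    ctr=int(b[1]*0),0
    best=[i for i in range(1,n) if 0.0075<st[i,4]*s*s<0.0145]
    out=[]
    for i in best:
        cs,_=cv2.findContours((l==i).astype(np.uint8),0,1);c=max(cs,key=cv2.contourArea)
        q=cv2.boxPoints(cv2.minAreaRect(c));out.append((st[i,4]*s*s,np.c_[b[1]-q[:,1]*s,b[3]-q[:,0]*s]))
    return out
E
python3 - <<'E'
from fit import *
b=(0.30,0.66,-0.13,0.20)
for n in("top","side"):
    im=cv2.imread(f"pics/{n}0.png")[:,:,::-1].copy();d=np.load(n+"0.npy")
    C=viewer.get_calibration(n);print(n,"cam at",np.round(-np.array(C["R"]).T@C["t"],3))
    for a,q in photo(n,im,0.047,b):print(a,q.round(4).tolist())
    r=rect(n,im,0.048,b)
    cv2.imwrite(f"pics/{n}_r.png",r[:,:,::-1][:, :])
# heights
d=np.load("top0.npy")
for nm,(r0,r1,c0,c1) in dict(photo=(182,212,378,398),nearframe=(252,258,350,365),rightframe=(210,235,422,424)).items():
    print(nm,np.median([world("top",d,(r,c))[2] for r in range(r0,r1,2) for c in range(c0,c1+1,2)]))
E
```

```text
top cam at [0.39  0.172 0.992]
0.013915000000000002 [[0.6600000262260437, 0.18649999797344208], [0.6600000262260437, -0.08749999850988388], [0.3319999873638153, -0.08749999850988388], [0.3319999873638153, 0.18649999797344208]]
0.012769500000000001 [[0.5824999809265137, 0.10809999704360962], [0.5889999866485596, -0.0406000018119812], [0.44530001282691956, -0.046799998730421066], [0.4388999938964844, 0.10189999639987946]]
side cam at [-0.139  0.565  1.049]
0.01164675 [[0.4429999887943268, 0.07109999656677246], [0.5838000178337097, 0.06939999759197235], [0.5824999809265137, -0.038100000470876694], [0.4417000114917755, -0.03629999980330467]]
photo 0.04538723896029151
nearframe 0.0467670900388126
rightframe 0.04607556959939095
```

```bash
python3 - <<'E'
import cv2,numpy as np
a=cv2.imread("pics/top_r.png");b=cv2.imread("pics/side_r.png");print(a.shape)
cv2.imwrite("pics/both.png",cv2.resize(np.hstack([a,b]),None,fx=0.6,fy=0.6,interpolation=cv2.INTER_AREA))
cv2.imwrite("pics/tr.png",cv2.copyMakeBorder(a[:600],0,0,0,0,0))
E
```

```text
(721, 660, 3)
```

View pics/both.png

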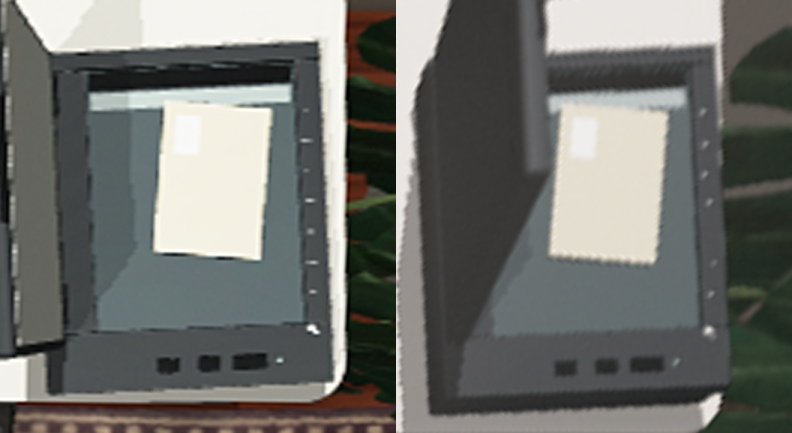

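```bash
cat >> fit.py <<'E'
def cream(cam,im,H,b,s=0.0005):
    r=cv2.GaussianBlur(rect(cam,im,H,b,s),(0,0),1.5).astype(int); m=((r[:,:,0]-r[:,:,2]>8)&(r[:,:,0]>140)).astype(np.uint8)
    m=cv2.morphologyEx(m,cv2.MORPH_OPEN,np.ones((7,7)))
    n,l,st,c=cv2.connectedComponentsWithStats(m);out=[]
    for i in range(1,n):
        if not 0.006<st[i,4]*s*s<0.0145: continue
        cs,_=cv2.findContours((l==i).astype(np.uint8),0,1);q=cv2.minAreaRect(cv2.convexHull(max(cs,key=cv2.contourArea)))
        (cx,cy),wh,an=q;P=cv2.boxPoints(q);P=np.c_[b[1]-P[:,1]*s,b[3]-P[:,0]*s]
        e=P[1]-P[0]; 
        if np.linalg.norm(e)<np.linalg.norm(P[2]-P[1]): e=P[2]-P[1]
        yaw=np.arctan(e[1]/e[0]); out.append((P.mean(0),yaw,np.sort(wh)*s))
    return out
def edge(g,p,q,b,s=0.0005,w=14,n=60):
    # p,q rectified px (col,row): strongest gradient across the line, robust line fit -> world
    p,q=np.array(p,float),np.array(q,float);t=(q-p)/np.linalg.norm(q-p);nn=np.array([-t[1],t[0]])
    k=np.arange(-w,w+.1,.5);pts=[]
    for f in np.linspace(.05,.95,n):
        c=p+f*(q-p);L=c+k[:,None]*nn
        v=cv2.remap(g,L[:,0].astype(np.float32)[None],L[:,1].astype(np.float32)[None],cv2.INTER_LINEAR)[0]
        G=abs(np.gradient(cv2.GaussianBlur(v[None],(0,0),2)[0]));j=G.argmax();pts.append(L[j])
    vx,vy,x,y=cv2.fitLine(np.array(pts,np.float32),cv2.DIST_HUBER,0,.01,.01).ravel()
    r=(np.array(pts)-[x,y])@[-vy,vx]
    return np.array([b[1]-y*s,b[3]-x*s]),np.array([-vy,-vx]),np.median(abs(r))*s
def meet(a,b): 
    t=np.linalg.solve(np.c_[a[1],-b[1]],b[0]-a[0]);return a[0]+a[1]*t[0]
E
python3 - <<'E'
from fit import *
b=(0.30,0.66,-0.13,0.20);f=1/.6
for n in("top","side"):
    im=cv2.imread(f"pics/{n}0.png")[:,:,::-1].copy()
    for o in cream(n,im,0.0455,b):
        c,y,wh=o;R=np.array([[np.cos(y),-np.sin(y)],[np.sin(y),np.cos(y)]]);print(n,"photo",c.round(4),y.round(4),wh.round(4),"corner",(c+R@[-.0635,-.0445]).round(4))
    g=rect(n,im,0.0465,b).astype(np.float32).mean(2)
    if n=="top": E=dict(right=((291,68),(304,328)),near=((95,332),(304,325)),far=((90,70),(291,62)),oright=((318,42),(333,380)),onear=((55,395),(328,381)))
    else: E=dict(right=((688-396,100),(701-396,325)),near=((500-396,336),(700-396,327)),oright=((714-396,50),(727-396,380)))
    L={k:edge(g,np.array(a)*f,np.array(z)*f,b) for k,(a,z) in E.items()}
    for k,(p,v,r) in L.items(): print(n,k,p.round(4),"dir deg",np.degrees(np.arctan2(v[1],v[0])).round(2),"res",r.round(5))
    print("glass corner",meet(L["right"],L["near"]).round(4))
    if "onear" in L: print("outer corner",meet(L["oright"],L["onear"]).round(4),"far",meet(L["right"],L["far"]).round(4))
E
```

```text
top photo [0.5106 0.0229] -0.0828 [0.0911 0.1281] corner [ 0.4436 -0.0162]
top right [ 0.4924 -0.0484] dir deg -177.07 res 0.00055
top near [0.3884 0.0224] dir deg -87.36 res 0.0006
top far [0.607  0.0467] dir deg -87.47 res 0.00072
top oright [ 0.485  -0.0724] dir deg -177.37 res 0.00024
top onear [0.3359 0.0361] dir deg -87.29 res 0.00053
glass corner [ 0.3919 -0.0535]
outer corner [ 0.3414 -0.0789] far [ 0.611  -0.0423]
side photo [0.5086 0.0221] -0.08 [0.0909 0.1296] corner [ 0.4417 -0.0172]
side right [ 0.4761 -0.0497] dir deg -177.48 res 0.00024
side near [0.3852 0.031 ] dir deg -87.46 res 0.00051
side oright [ 0.4763 -0.0746] dir deg -178.2 res 0.00077
glass corner [ 0.3889 -0.0535]
```

Emit:
{"name": "servo_tool", "arguments": {
  "commands": [
    [0, 0, 0, 0, 0.149],
    [0, 0, 0, 0, 0.149],
    [0, 0, 0, 0, 0.149],
    [0, 18.1, -32.2, 0, 0],
    [0, 18.1, -32.2, 0, 0],
    [0, 18.1, -32.2, 0, 0],
    [0, 18.1, -32.2, 0, 0],
    [0, 18.1, -32.2, 0, 0],
    [0, 18.1, -32.2, 0, 0],
    [0, 18.1, -32.2, 0, 0],
    [0, 18.1, -32.2, 0, 0],
    [0, 18.1, -32.2, 0, 0],
    [0, 18.1, -32.2, 0, 0],
    [0, 18.1, -32.2, 0, 0],
    [0, 18.1, -32.2, 0, 0],
    [0, 18.1, -32.2, 0, 0],
    [0, 18.1, -32.2, 0, 0],
    [0, 18.1, -32.2, 0, 0],
    [0, 18.1, -32.2, 0, 0]
  ]
}}

```text
clock: 3.28
eef_pos: [0.5076, -0.0094, 0.2398]
tool_rot: [1.0, -0.017, 0.0, -0.013]
ft_force: [0.7, -0.1, 0.4]
grip_width: 0.0002
grasp_force: 0.0
```

Emit:
{"name": "servo_tool", "arguments": {
  "commands": [
    [0, 0, 0, 20, 0],
    [0, 0, 0, 20, 0],
    [0, 0, 0, 20, 0],
    [0, 0, 0, 20, 0],
    [0, 0, 0, 20, 0],
    [0, 0, 0, 20, 0],
    [0, 0, 0, 20, 0],
    [0, 0, 0, 16, 0],
    [0, 0, 0, 0, 0],
    [0, 0, 0, 0, 0],
    [0, 0, 0, 0, 0]
  ]
}}

```text
clock: 4.65
eef_pos: [0.5078, -0.0083, 0.0847]
tool_rot: [1.0, -0.016, 0.001, -0.014]
ft_force: [-0.2, -0.1, 0.6]
grip_width: 0.0002
grasp_force: 0.0
```

```bash
python3 - <<'E'
from fit import *
F=[]
for i in range(4):
    im,d=viewer.camera("side" if i%2 else "top");o=status.get_obs();F.append(o["ft_force"])
    if i<2: cv2.imwrite(f"pics/a{i}.png",im[140:260,330:470,::-1].repeat(4,0).repeat(4,1))
print(np.round(F,2),o["eef_pos"],o["tool_rot"],o["grip_width"])
E
```

```text
[[ 0.43 -1.42 -0.63]
 [-0.21  0.55 -1.23]
 [-0.52  0.   -0.12]
 [ 1.02  1.21 -0.96]] [ 0.50732689 -0.0082318   0.08429521] [ 9.99766717e-01 -1.62884813e-02  5.48331974e-04 -1.41738112e-02] 0.00033608941675034785
```

View pics/a1.png

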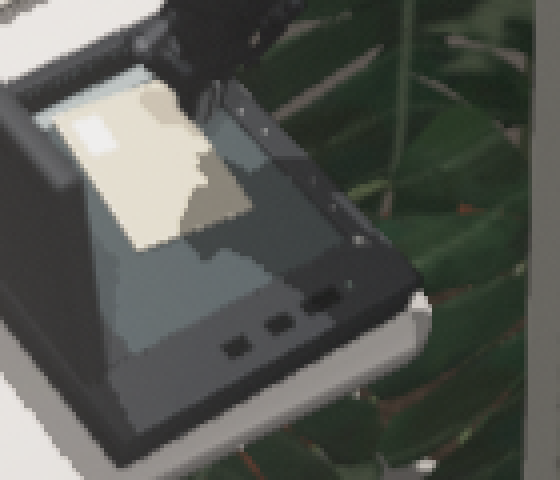

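Emit:
{"name": "servo_tool", "arguments": {
  "commands": [
    [0, 0, -10, 0, 0],
    [0, 0, -10, 0, 0],
    [0, 0, -10, 0, 0],
    [0, 0, 0, 0, 0.04],
    [0, 0, 0, 8, 0],
    [0, 0, 0, 8, 0],
    [0, 0, 0, 0, 0],
    [0, 0, 0, 0, 0]
  ]
}}

```text
clock: 5.85
eef_pos: [0.507, -0.0035, 0.0686]
tool_rot: [1.0, -0.018, -0.001, -0.025]
ft_force: [0.2, 0.3, -0.2]
grip_width: 0.0002
grasp_force: 0.0
```

```bash
cat > st.py <<'E'
from fit import *
from scipy.spatial.transform import Rotation as R
o=status.get_obs();r=R.from_quat(o["tool_rot"]).as_matrix();print(o["clock"],np.round(o["eef_pos"],4),"psi",np.arctan2(r[1,0],r[0,0]).round(4),"z",r[:,2].round(4),np.round(o["joint_pos"],3),o["ft_force"].round(1))
E
python3 st.py
```

```text
5.85 [ 0.507  -0.0035  0.0686] psi -0.0354 z [-7.000e-04  4.920e-02 -9.988e-01] [-0.036  0.398 -0.251  0.924  0.049  3.141] [ 0.2  0.3 -0.2]
```

Joint 6 had reached its limit, so the tool tilted. I'll turn the tool the other way, to about +90°.

Emit:
{"name": "servo_tool", "arguments": {
  "commands": [
    [0, 0, 0, -15, 0],
    [0, 0, 0, 0, -0.18],
    [0, 0, 0, 0, -0.18],
    [0, 0, 0, 0, -0.18],
    [0, 0, 0, 0, -0.18],
    [0, 0, 0, 0, -0.18],
    [0, 0, 0, 0, -0.18],
    [0, 0, 0, 0, -0.18],
    [0, 0, 0, 0, -0.18],
    [0, 0, 0, 0, -0.16],
    [0, 0, 0, 0, 0],
    [0, 0, 0, 0, 0]
  ]
}}

```text
clock: 7.35
eef_pos: [0.5075, -0.0043, 0.0845]
tool_rot: [0.71, 0.704, 0.018, -0.017]
ft_force: [-0.1, -0.1, -1.3]
grip_width: 0.0003
grasp_force: 0.0
```

```bash
python3 st.py
```

```text
7.35 [ 0.5075 -0.0043  0.0845] psi 1.5624 z [ 8.000e-04  4.910e-02 -9.988e-01] [-0.037  0.379 -0.232  0.961  0.049  1.542] [-0.1 -0.1 -1.3]
```

Emit:
{"name": "servo_tool", "arguments": {
  "commands": [
    [0, 12.3, 0.6, 0, 0],
    [0, 12.3, 0.6, 0, 0],
    [0, 12.3, 0.6, 0, 0],
    [0, 0, 0, 8, 0],
    [0, 0, 0, 8, 0],
    [0, 0, 0, 8, 0],
    [0, 0, 0, 0, 0],
    [0, 0, 0, 0, 0]
  ]
}}

```text
clock: 8.35
eef_pos: [0.5092, 0.0335, 0.0615]
tool_rot: [0.709, 0.704, 0.017, -0.018]
ft_force: [0.6, -0.4, -0.1]
grip_width: 0.0001
grasp_force: 0.0
```

```bash
python3 st.py
```

```text
8.35 [0.5092 0.0335 0.0615] psi 1.564 z [-4.000e-04  4.920e-02 -9.988e-01] [ 0.037  0.41  -0.255  0.905  0.049  1.615] [ 0.6 -0.4 -0.1]
```

Emit:
{"name": "servo_tool", "arguments": {
  "commands": [
    [0, 0, 0, 0.4, 0],
    [0, 0, 0, 0.4, 0],
    [0, 0, 0, 0.4, 0],
    [0, 0, 0, 0.4, 0],
    [0, 0, 0, 0.4, 0],
    [0, 0, 0, 0.4, 0],
    [0, 0, 0, 0.4, 0],
    [0, 0, 0, 0.4, 0],
    [0, 0, 0, 0.4, 0],
    [0, 0, 0, 0.4, 0],
    [0, 0, 0, 0.4, 0]
  ]
}}

```text
clock: 9.72
eef_pos: [0.5091, 0.034, 0.0572]
tool_rot: [0.709, 0.705, 0.017, -0.018]
ft_force: [0.1, 0.0, -0.2]
grip_width: 0.0
grasp_force: 0.0
```

Emit:
{"name": "servo_tool", "arguments": {
  "commands": [
    [0, 0, 0, 0.3, 0],
    [0, 0, 0, 0.3, 0],
    [0, 0, 0, 0.3, 0],
    [0, 0, 0, 0.3, 0],
    [0, 0, 0, 0.3, 0],
    [0, 0, 0, 0, 0]
  ]
}}

```text
clock: 10.48
eef_pos: [0.5091, 0.0341, 0.0557]
tool_rot: [0.709, 0.705, 0.017, -0.018]
ft_force: [0.1, -0.3, 0.5]
grip_width: 0.0001
grasp_force: 0.0
```

Emit:
{"name": "servo_tool", "arguments": {
  "commands": [
    [0, 0, 0, 0.3, 0],
    [0, 0, 0, 0.3, 0],
    [0, 0, 0, 0.3, 0],
    [0, 0, 0, 0, 0]
  ]
}}

```text
clock: 10.98
eef_pos: [0.5091, 0.0341, 0.0548]
tool_rot: [0.709, 0.705, 0.017, -0.018]
ft_force: [0.3, 0.7, 0.7]
grip_width: 0.0001
grasp_force: 0.0
```

Emit:
{"name": "servo_tool", "arguments": {
  "commands": [
    [0, 0, 0, 0.3, 0],
    [0, 0, 0, 0.3, 0],
    [0, 0, 0, 0, 0]
  ]
}}

```text
clock: 11.35
eef_pos: [0.5091, 0.0341, 0.0542]
tool_rot: [0.709, 0.705, 0.017, -0.018]
ft_force: [-0.5, 0.3, -0.7]
grip_width: -0.0003
grasp_force: 0.0
```

Emit:
{"name": "servo_tool", "arguments": {
  "commands": [
    [0, 0, 0, 0.3, 0],
    [0, 0, 0, 0.3, 0],
    [0, 0, 0, 0, 0]
  ]
}}

```text
clock: 11.72
eef_pos: [0.5091, 0.0342, 0.0536]
tool_rot: [0.709, 0.705, 0.017, -0.018]
ft_force: [0.2, -0.5, 0.2]
grip_width: -0.0002
grasp_force: 0.0
```

Emit:
{"name": "servo_tool", "arguments": {
  "commands": [
    [0, 0, 0, 0.3, 0],
    [0, 0, 0, 0.3, 0],
    [0, 0, 0, 0, 0]
  ]
}}

```text
clock: 12.1
eef_pos: [0.5091, 0.0342, 0.053]
tool_rot: [0.709, 0.705, 0.017, -0.018]
ft_force: [-0.6, 0.3, 0.2]
grip_width: 0.0001
grasp_force: 0.0
```

Emit:
{"name": "servo_tool", "arguments": {
  "commands": [
    [0, 0, 0, 0.3, 0],
    [0, 0, 0, 0.3, 0],
    [0, 0, 0, 0, 0]
  ]
}}

```text
clock: 12.48
eef_pos: [0.5093, 0.0342, 0.0527]
tool_rot: [0.709, 0.705, 0.017, -0.017]
ft_force: [0.1, -0.6, 2.4]
grip_width: 0.0002
grasp_force: 1.3
```

Emit:
{"name": "servo_tool", "arguments": {
  "commands": [
    [0, 0, 0, 0.3, 0],
    [0, 0, 0, 0, 0]
  ]
}}

```text
clock: 12.72
eef_pos: [0.5095, 0.0342, 0.0527]
tool_rot: [0.709, 0.705, 0.018, -0.017]
ft_force: [-1.2, 0.2, 4.8]
grip_width: 0.0002
grasp_force: 2.6
```

Emit:
{"name": "servo_tool", "arguments": {
  "commands": [
    [0, 0, 0, 0.3, 0],
    [0, 0, 0, 0, 0]
  ]
}}

```text
clock: 12.98
eef_pos: [0.5097, 0.0343, 0.0526]
tool_rot: [0.709, 0.705, 0.018, -0.017]
ft_force: [-1.3, -0.1, 6.4]
grip_width: 0.0
grasp_force: 3.4
```

Emit:
{"name": "servo_tool", "arguments": {
  "commands": [
    [0, 0, 0, -0.1, 0],
    [0, 0, 0, 0, -0.03],
    [0, 0, 0, 0, -0.03],
    [0, 0, 0, 0, -0.03],
    [0, 0, 0, 0, -0.035],
    [0, 0, 0, 0, 0]
  ]
}}

```text
clock: 13.72
eef_pos: [0.5097, 0.0343, 0.0527]
tool_rot: [0.664, 0.748, 0.019, -0.016]
ft_force: [-1.1, -0.5, 6.1]
grip_width: 0.0001
grasp_force: 3.0
```

```bash
cat > look.py <<'E'
import sys
from fit import *
k=sys.argv[1];b=(0.30,0.66,-0.13,0.20)
for n in("top","side"):
    im,d=viewer.camera(n);r=rect(n,im,0.0455,b)
    cv2.imwrite(f"pics/{k}{n}.png",r[:,:,::-1])
a=np.hstack([cv2.imread(f"pics/{k}{n}.png") for n in("top","side")])
cv2.imwrite(f"pics/{k}.png",cv2.resize(a,None,fx=.6,fy=.6,interpolation=cv2.INTER_AREA))
E
python3 look.py b; python3 st.py
```

```text
13.825 [0.5097 0.0343 0.0527] psi 1.6897 z [ 0.0012  0.0494 -0.9988] [ 0.039  0.421 -0.265  0.882  0.049  1.491] [-1.2  0.6  6.7]
```

View pics/b.png

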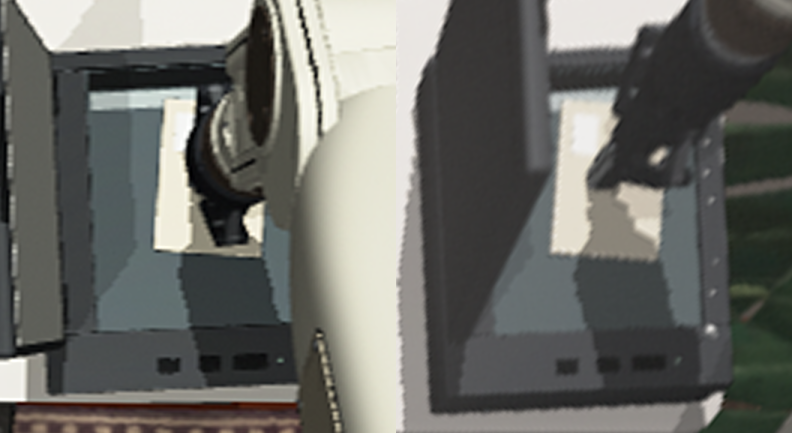

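The side view still shows the photo's left edge, from (562,100) to (551,255), and its near edge, from (551,255) to (655,261). I'll measure its angle from these.

```bash
cat > ang.py <<'E'
import sys
from fit import *
b=(0.30,0.66,-0.13,0.20);f=1/.6
def go(k,n,E):
    g=cv2.imread(f"pics/{k}{n}.png")[:,:,0].astype(np.float32); g=cv2.imread(f"pics/{k}{n}.png").astype(np.float32).mean(2)
    L={}
    for e,(p,q) in E.items():
        L[e]=edge(g,np.array(p)*f,np.array(q)*f,b,w=10);P,v,r=L[e];print(k,n,e,P.round(4),np.degrees(np.arctan2(v[1],v[0])).round(2),r.round(5))
    return L
E
python3 - <<'E'
from ang import *
go("b","side",dict(left=((162,150),(155,250)),near=((160,257),(255,261))))
go("b","top",dict(left=((162,120),(155,245)),near=((158,250),(205,254))))
import os
r=[cv2.imwrite(f"pics/z{n}.png",rect(n,cv2.imread(f"pics/{n}0.png"),0.0455,b)) for n in("top","side")]
go("z","side",dict(left=((162,150),(154,250)),near=((160,257),(255,263))))
go("z","top",dict(left=((162,120),(155,245)),near=((158,250),(205,254)),right=((270,120),(263,250))))
E
```

```text
b side left [0.4783 0.0688] -4.34 0.00018
b side near [0.4465 0.0276] -94.46 0.00069
b top left [0.5041 0.0687] -4.13 0.00033
b top near [0.4504 0.0461] -96.18 0.00035
z side left [0.4938 0.0675] -5.04 0.00017
z side near [0.4455 0.0267] -94.81 0.00042
z top left [0.5069 0.0683] -4.72 0.00035
z top near [0.4497 0.0526] -91.53 0.0001
z top right [ 0.506  -0.0217] -4.5 0.00032
```

```bash
cat > mv.py <<'E'
import sys
from fit import *
from scipy.spatial.transform import Rotation as R
r=R.from_quat(status.get_obs()["tool_rot"]).as_matrix();y=0.0455
S=np.array([[np.cos(y),-np.sin(y),0],[np.sin(y),np.cos(y),0],[0,0,1]])
for d in np.eye(3): print("scanner dir",d,"10mm -> tool",(r.T@S@d*10).round(3))
E
python3 mv.py
```

```text
scanner dir [1. 0. 0.] 10mm -> tool [-0.733  9.973  0.034]
scanner dir [0. 1. 0.] 10mm -> tool [9.961 0.73  0.493]
scanner dir [0. 0. 1.] 10mm -> tool [ 0.489  0.07  -9.988]
```

Emit:
{"name": "servo_tool", "arguments": {
  "commands": [
    [0, 0, 0, -0.1, 0],
    [0, 0.07, -1, -0.003, 0],
    [0, 0.15, -2, -0.007, 0],
    [0, 0.22, -2.99, -0.01, 0],
    [0, 0.22, -2.99, -0.01, 0],
    [0, 0.22, -2.99, -0.01, 0],
    [0, 0, 0, 0, 0]
  ]
}}

```text
clock: 14.7
eef_pos: [0.4976, 0.0337, 0.0527]
tool_rot: [0.664, 0.748, 0.019, -0.016]
ft_force: [-0.7, 0.0, 6.6]
grip_width: 0.0001
grasp_force: 3.2
```

```bash
python3 st.py;python3 look.py c;  python3 - <<'E'
from ang import *
go("c","side",dict(near=((163,268),(250,273))))
E
```

```text
14.7 [0.4976 0.0337 0.0527] psi 1.6897 z [ 0.0013  0.0493 -0.9988] [ 0.038  0.401 -0.298  0.869  0.049  1.491] [-0.7  0.   6.6]
c side near [0.4344 0.0272] -93.39 0.00044
```

Emit:
{"name": "servo_tool", "arguments": {
  "commands": [
    [0, 0, 0, -0.15, 0],
    [0, 0.22, -2.99, -0.01, 0],
    [0, 0.22, -2.99, -0.01, 0],
    [0, 0.22, -2.99, -0.01, 0],
    [0, 0.22, -2.99, -0.01, 0],
    [0, 0.22, -2.99, -0.01, 0],
    [0, 0.22, -2.99, -0.01, 0],
    [0, 0.22, -2.99, -0.01, 0],
    [0, 0.22, -2.99, -0.01, 0],
    [0, 0, 0, 0, 0]
  ]
}}

```text
clock: 16.05
eef_pos: [0.4733, 0.0326, 0.0527]
tool_rot: [0.664, 0.748, 0.019, -0.016]
ft_force: [-0.7, 0.1, 5.9]
grip_width: 0.0001
grasp_force: 3.2
```

```bash
python3 - <<'E'
from fit import *
for i in range(6):
    viewer.camera("side");o=status.get_obs();print(o["ft_force"].round(1),round(o["grasp_force"],2),o["eef_pos"].round(4))
E
python3 look.py d;  python3 - <<'E'
from ang import *
go("d","side",dict(near=((163,297),(250,302))))
E
```

```text
[0.1 0.2 6.6] 3.23 [0.4733 0.0326 0.0526]
[ 0.5 -0.1  5.7] 3.27 [0.4733 0.0326 0.0526]
[-0.2  0.9  7.4] 3.29 [0.4733 0.0326 0.0526]
[0.2 0.2 6.5] 3.3 [0.4733 0.0326 0.0526]
[-0.7 -0.   6.9] 3.31 [0.4733 0.0326 0.0526]
[ 0.2 -0.   7.6] 3.31 [0.4733 0.0326 0.0526]
d side near [0.4102 0.0273] -92.93 0.00047
```

Emit:
{"name": "servo_tool", "arguments": {
  "commands": [
    [0, 0, 0, -0.2, 0],
    [0, 0.22, -2.99, -0.01, 0],
    [0, 0.22, -2.99, -0.01, 0],
    [0, 0.22, -2.99, -0.01, 0],
    [0, 0.15, -2, -0.007, 0],
    [0, 0.07, -1, -0.003, 0],
    [0, 0, 0, 0, 0],
    [0, 0, 0, 0, 0]
  ]
}}

```text
clock: 17.45
eef_pos: [0.4611, 0.032, 0.0526]
tool_rot: [0.664, 0.748, 0.018, -0.016]
ft_force: [0.4, -0.3, 5.7]
grip_width: 0.0004
grasp_force: 2.8
```

```bash
cat > fz.py <<'E'
from fit import *
F=[]
for i in range(5):
    viewer.camera("side");o=status.get_obs();F.append(o["ft_force"])
print(np.mean(F,0).round(2),round(o["grasp_force"],2),o["eef_pos"].round(4))
E
python3 fz.py
```

```text
[ 0.45 -0.01  5.71] 2.85 [0.4611 0.032  0.0527]
```

Emit:
{"name": "servo_tool", "arguments": {
  "commands": [
    [0, 0.06, -0.8, -0.003, 0],
    [0, 0.06, -0.8, -0.003, 0],
    [0, 0.06, -0.8, -0.003, 0],
    [0, 0.06, -0.8, -0.003, 0],
    [0, 0.06, -0.8, -0.003, 0],
    [0, 0.06, -0.8, -0.003, 0]
  ]
}}

```text
clock: 18.45
eef_pos: [0.4565, 0.0318, 0.0526]
tool_rot: [0.664, 0.748, 0.019, -0.016]
ft_force: [0.1, 0.3, 5.3]
grip_width: -0.0
grasp_force: 2.5
```

```bash
python3 fz.py
```

```text
[0.99 0.16 5.65] 2.7 [0.4564 0.0318 0.0527]
```

Emit:
{"name": "servo_tool", "arguments": {
  "commands": [
    [0, 0.06, -0.8, -0.003, 0],
    [0, 0.06, -0.8, -0.003, 0],
    [0, 0.06, -0.8, -0.003, 0],
    [0, 0.06, -0.8, -0.003, 0],
    [0, 0.06, -0.8, -0.003, 0]
  ]
}}

```text
clock: 19.32
eef_pos: [0.4525, 0.0317, 0.0527]
tool_rot: [0.664, 0.748, 0.019, -0.016]
ft_force: [0.9, 0.2, 5.0]
grip_width: -0.0005
grasp_force: 2.5
```

Emit:
{"name": "servo_tool", "arguments": {
  "commands": [
    [0, 0.06, -0.8, -0.003, 0],
    [0, 0.06, -0.8, -0.003, 0],
    [0, 0.06, -0.8, -0.003, 0],
    [0, 0.06, -0.8, -0.003, 0]
  ]
}}

```text
clock: 19.82
eef_pos: [0.4495, 0.0315, 0.0527]
tool_rot: [0.664, 0.748, 0.019, -0.016]
ft_force: [2.3, -0.1, 4.5]
grip_width: -0.0001
grasp_force: 2.6
```

```bash
python3 fz.py; python3 look.py e
```

```text
[2.15 0.37 5.08] 2.72 [0.4494 0.0315 0.0527]
```

View pics/e.png

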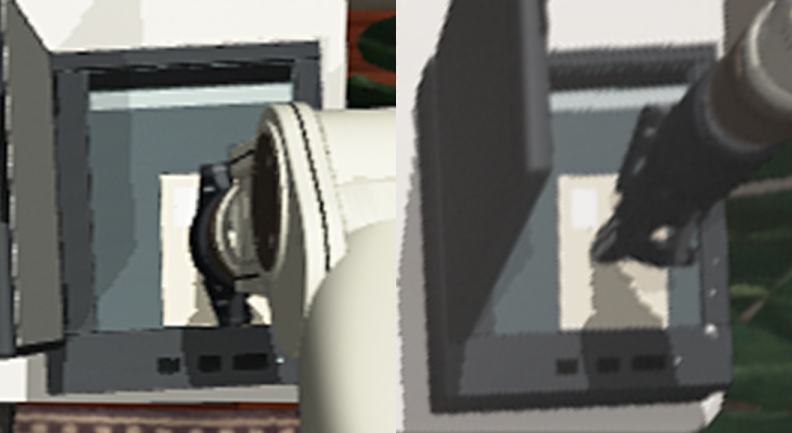

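The near edge has met the near wall, with Fx around 2 N, and the photo is turning square. I'll push on gently.

Emit:
{"name": "servo_tool", "arguments": {
  "commands": [
    [0, 0.05, -0.6, -0.002, 0],
    [0, 0.05, -0.6, -0.002, 0],
    [0, 0.05, -0.6, -0.002, 0],
    [0, 0, 0, 0, 0]
  ]
}}

```text
clock: 20.68
eef_pos: [0.448, 0.0315, 0.0527]
tool_rot: [0.664, 0.748, 0.019, -0.016]
ft_force: [2.5, 0.9, 4.7]
grip_width: 0.0003
grasp_force: 2.1
```

```bash
python3 fz.py; python3 look.py f; python3 - <<'E'
from ang import *
go("f","side",dict(left=((162,180),(163,320))))
go("f","top",dict(left=((163,180),(163,320))))
E
```

```text
[3.93 0.66 4.32] 2.1 [0.448  0.0315 0.0527]
f side left [0.4524 0.0643] -177.42 0.0002
f top left [0.4531 0.0657] -177.3 0.0003
```

Emit:
{"name": "servo_tool", "arguments": {
  "commands": [
    [0, 0, 0.3, 0.08, 0],
    [0, -1, -0.07, -0.05, 0],
    [0, -2, -0.15, -0.1, 0],
    [0, -2.5, -0.18, -0.12, 0],
    [0, -2.5, -0.18, -0.12, 0],
    [0, 0, 0, 0, 0]
  ]
}}

```text
clock: 21.78
eef_pos: [0.4483, 0.0236, 0.0526]
tool_rot: [0.664, 0.748, 0.019, -0.016]
ft_force: [3.5, 0.9, 5.2]
grip_width: -0.0002
grasp_force: 2.8
```

```bash
python3 fz.py
```

```text
[4.02 1.09 5.58] 2.76 [0.4483 0.0236 0.0526]
```

Emit:
{"name": "servo_tool", "arguments": {
  "commands": [
    [0, -0.03, 0.3, -0.05, 0],
    [0, -2.5, -0.15, -0.12, 0],
    [0, -2.5, -0.15, -0.12, 0],
    [0, -2.5, -0.15, -0.12, 0],
    [0, -2, -0.13, -0.1, 0],
    [0, -1, -0.07, -0.05, 0],
    [0, 0, 0, 0, 0]
  ]
}}

```text
clock: 22.9
eef_pos: [0.4488, 0.0132, 0.0526]
tool_rot: [0.664, 0.748, 0.019, -0.017]
ft_force: [3.5, 2.0, 7.3]
grip_width: 0.0
grasp_force: 3.1
```

```bash
python3 fz.py; python3 look.py g; python3 - <<'E'
from ang import *
go("g","side",dict(left=((182,180),(183,320))))
go("g","top",dict(left=((183,180),(185,320))))
E
```

```text
[2.79 1.52 6.04] 3.11 [0.4489 0.0133 0.0527]
g side left [0.4592 0.0462] -177.64 0.00018
g top left [0.4668 0.0479] -177.19 0.00047
```

Emit:
{"name": "servo_tool", "arguments": {
  "commands": [
    [0, 0, 0.1, -0.12, 0],
    [0, -1, -0.06, -0.05, 0],
    [0, -1, -0.06, -0.05, 0],
    [0, -1, -0.06, -0.05, 0],
    [0, -1, -0.06, -0.05, 0],
    [0, -1, -0.06, -0.05, 0],
    [0, -0.7, -0.04, -0.04, 0]
  ]
}}

```text
clock: 24.12
eef_pos: [0.4491, 0.0077, 0.0527]
tool_rot: [0.664, 0.748, 0.019, -0.017]
ft_force: [2.8, 2.5, 6.5]
grip_width: -0.0001
grasp_force: 2.8
```

```bash
python3 fz.py
```

```text
[2.76 1.44 6.04] 2.84 [0.4491 0.0076 0.0527]
```

Emit:
{"name": "servo_tool", "arguments": {
  "commands": [
    [0, 0, 0, -0.1, 0],
    [0, -0.6, -0.04, -0.03, 0],
    [0, -0.6, -0.04, -0.03, 0],
    [0, -0.6, -0.04, -0.03, 0],
    [0, 0, 0, 0, 0]
  ]
}}

```text
clock: 25.0
eef_pos: [0.4492, 0.0056, 0.0526]
tool_rot: [0.664, 0.748, 0.018, -0.017]
ft_force: [3.4, 1.6, 5.0]
grip_width: 0.0
grasp_force: 2.6
```

```bash
python3 fz.py
```

```text
[2.88 1.41 5.  ] 2.62 [0.4492 0.0056 0.0526]
```

Emit:
{"name": "servo_tool", "arguments": {
  "commands": [
    [0, -0.6, -0.04, -0.03, 0],
    [0, -0.6, -0.04, -0.03, 0],
    [0, -0.6, -0.04, -0.03, 0],
    [0, 0, 0, 0, 0]
  ]
}}

```text
clock: 25.75
eef_pos: [0.4493, 0.0038, 0.0526]
tool_rot: [0.664, 0.748, 0.018, -0.017]
ft_force: [2.3, 1.4, 4.4]
grip_width: -0.0
grasp_force: 2.6
```

```bash
python3 fz.py
```

```text
[3.31 1.63 5.46] 2.63 [0.4492 0.0038 0.0526]
```

Emit:
{"name": "servo_tool", "arguments": {
  "commands": [
    [0, -0.6, -0.04, -0.03, 0],
    [0, -0.6, -0.04, -0.03, 0],
    [0, -0.6, -0.04, -0.03, 0],
    [0, 0, 0, 0, 0]
  ]
}}

```text
clock: 26.5
eef_pos: [0.4492, 0.003, 0.0527]
tool_rot: [0.663, 0.748, 0.019, -0.018]
ft_force: [2.7, 4.3, 4.9]
grip_width: -0.0002
grasp_force: 2.7
```

```bash
python3 fz.py; python3 look.py i; python3 - <<'E'
from ang import *
go("i","side",dict(left=((193,180),(194,320))))
go("i","top",dict(left=((193,180),(195,320))))
E
```

```text
[3.12 4.31 5.38] 2.67 [0.4493 0.003  0.0527]
i side left [0.4538 0.036 ] -177.85 0.00024
i top left [0.4631 0.0374] -177.48 0.00046
```

Both edges are home: Fx is about 3 N and Fy about 4 N, which is the friction limit. Now I lift off gently.

Emit:
{"name": "servo_tool", "arguments": {
  "commands": [
    [0, 0, 0, -0.3, 0],
    [0, 0, 0, -0.4, 0],
    [0, 0, 0, -0.5, 0],
    [0, 0, 0, -3, 0],
    [0, 0, 0, -10, 0],
    [0, 0, 0, -22, 0],
    [0, 0, 0, -22, 0],
    [0, 0, 0, -22, 0],
    [0, 0, 0, -22, 0],
    [0, 0, 0, -22, 0],
    [0, 0, 0, -22, 0],
    [0, 0, 0, -22, 0],
    [0, 0, 0, -22, 0],
    [0, 0, 0, -22, 0],
    [0, 0, 0, -22, 0],
    [0, 0, 0, -22, 0],
    [0, 0, 0, -22, 0],
    [0, 0, 0, -10, 0],
    [0, 0, 0, 0, 0]
  ]
}}

```text
clock: 29.22
eef_pos: [0.4498, -0.0125, 0.3411]
tool_rot: [0.664, 0.748, 0.019, -0.016]
ft_force: [-0.1, 0.1, -0.3]
grip_width: 0.0002
grasp_force: 0.0
```

```bash
python3 st.py; python3 look.py j; python3 - <<'E'
from ang import *
go("j","side",dict(left=((193,180),(194,320)),right=((300,200),(304,320))))
im=cv2.imread("pics/j.png")
r,d=viewer.camera("side")
for l in("lid_edge","lid_hinge"):
    for q in viewer.spot_point("side",l)[:1]: print(l,q["p"],world("side",d,q["pixel"]).round(3))
E
```

```text
29.225 [ 0.4498 -0.0125  0.3411] psi 1.6895 z [ 9.000e-04  4.900e-02 -9.988e-01] [-0.06   0.12   0.118  1.571  0.049  1.392] [-0.1  0.1 -0.3]
j side left [0.4516 0.0359] -177.85 0.00025
j side right [ 0.4382 -0.0543] -177.24 0.00032
lid_edge 0.71 [0.49  0.201 0.274]
lid_hinge 0.75 [0.455 0.176 0.122]
```

View pics/j.png

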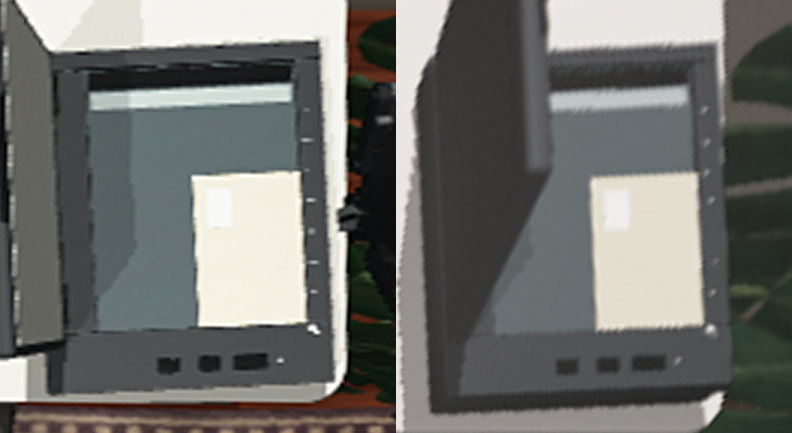

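The photo is snug in the corner and square. Next I move over and beyond the lid, then down on its left side.

Emit:
{"name": "servo_tool", "arguments": {
  "commands": [
    [0, 15, 4, 0.8, 0],
    [0, 35, 9.2, 1.8, 0],
    [0, 35, 9.2, 1.8, 0],
    [0, 35, 9.2, 1.8, 0],
    [0, 35, 9.2, 1.8, 0],
    [0, 35, 9.2, 1.8, 0],
    [0, 35, 9.2, 1.8, 0],
    [0, 35, 9.2, 1.8, 0],
    [0, 20, 5.2, 1, 0],
    [0, 0, 0, 20, 0],
    [0, 0, 0, 20, 0],
    [0, 0, 0, 20, 0],
    [0, 0, 0, 20, 0],
    [0, 0, 0, 15, 0],
    [0, 0, 0, 0, 0],
    [0, 0, 0, 0, 0]
  ]
}}

```text
clock: 31.48
eef_pos: [0.4899, 0.2796, 0.2461]
tool_rot: [0.664, 0.748, 0.019, -0.016]
ft_force: [-0.2, 0.0, 0.3]
grip_width: 0.0
grasp_force: 0.0
```

```bash
python3 st.py; python3 mv.py
```

```text
31.475 [0.4899 0.2796 0.2461] psi 1.6896 z [ 7.000e-04  4.970e-02 -9.988e-01] [0.496 0.347 0.168 1.367 0.043 1.949] [-0.2  0.   0.3]
scanner dir [1. 0. 0.] 10mm -> tool [-0.731  9.973  0.03 ]
scanner dir [0. 1. 0.] 10mm -> tool [9.961 0.729 0.497]
scanner dir [0. 0. 1.] 10mm -> tool [ 0.493  0.066 -9.988]
```

Emit:
{"name": "servo_tool", "arguments": {
  "commands": [
    [0, -9.96, -0.73, -0.5, 0],
    [0, -9.96, -0.73, -0.5, 0],
    [0, -9.96, -0.73, -0.5, 0],
    [0, -7, -0.5, -0.35, 0],
    [0, -5, -0.37, -0.25, 0],
    [0, -5, -0.37, -0.25, 0],
    [0, -5, -0.37, -0.25, 0],
    [0, -5, -0.37, -0.25, 0],
    [0, -6, -0.44, -0.3, 0],
    [0, -6, -0.44, -0.3, 0],
    [0, -6, -0.44, -0.3, 0]
  ]
}}

```text
clock: 32.85
eef_pos: [0.4932, 0.205, 0.2467]
tool_rot: [0.663, 0.748, 0.02, -0.017]
ft_force: [-2.5, 4.8, 8.7]
grip_width: 0.0001
grasp_force: 2.1
```

```bash
python3 st.py;python3 - <<'E'
from h import *
r,d=viewer.camera("side")
for q in viewer.spot_point("side","lid_edge")[:1]: print(q["p"],world("side",d,q["pixel"]).round(3))
E
```

```text
32.85 [0.4932 0.205  0.2467] psi 1.6904 z [ 0.0011  0.0517 -0.9987] [0.367 0.29  0.089 1.35  0.048 1.819] [-2.5  4.8  8.7]
0.64 [0.445 0.206 0.325]
```

Emit:
{"name": "servo_tool", "arguments": {
  "commands": [
    [0, 0, 0, -6, 0],
    [0, 0, 0, -6, 0],
    [0, -4, -0.3, -0.2, 0],
    [0, -4, -0.3, -0.2, 0]
  ]
}}

```text
clock: 33.45
eef_pos: [0.4936, 0.1958, 0.2579]
tool_rot: [0.664, 0.748, 0.019, -0.016]
ft_force: [-0.3, 3.1, 2.6]
grip_width: -0.0
grasp_force: 1.7
```

```bash
python3 st.py; python3 - <<'E'
from h import *
im,d=viewer.camera("side");cv2.imwrite("pics/k.png",cv2.resize(im[60:220,240:440,::-1],None,fx=3.5,fy=3.5,interpolation=cv2.INTER_CUBIC))
E
```

```text
33.45 [0.4936 0.1958 0.2579] psi 1.69 z [ 6.000e-04  4.990e-02 -9.988e-01] [0.352 0.281 0.106 1.378 0.047 1.804] [-0.3  3.1  2.6]
```

View pics/k.png

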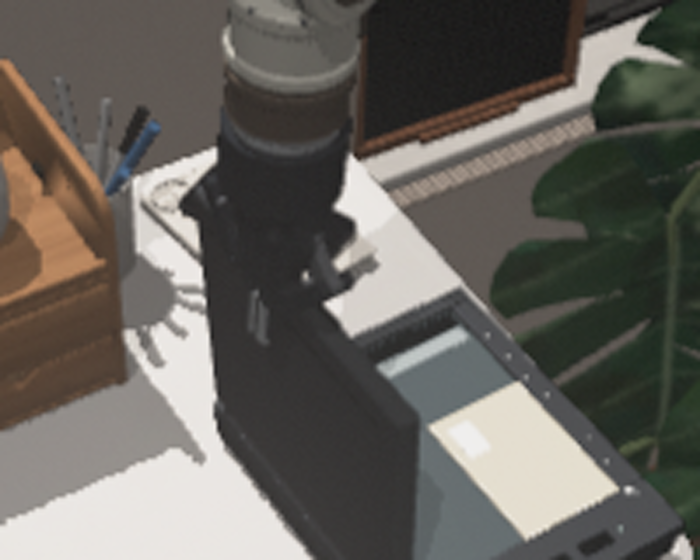

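The lid is nearly upright with the fingertip on its outer face. Now I compute the arc rows about the hinge.

```bash
cat > arc.py <<'E'
import sys
from fit import *
from scipy.spatial.transform import Rotation as R
o=status.get_obs();r=R.from_quat(o["tool_rot"]).as_matrix();y=0.0455;rr=198.
S=np.array([[np.cos(y),-np.sin(y),0],[np.sin(y),np.cos(y),0],[0,0,1]])
h=np.array([.501,.158,.0514]);c=S.T@(o["eef_pos"]-h)*1000
print("now rel hinge",c.round(1))
tgt=lambda t:np.array([c[0],-(rr*np.cos(t)-12.5*np.sin(t)-11),rr*np.sin(t)+12.5*np.cos(t)+8.5])
p=c
for t in eval(sys.argv[1]):
    q=tgt(t);print("%.2f"%t,(r.T@S@(q-p)).round(1).tolist());p=q
E
python3 arc.py "[1.6,1.55,1.5,1.44,1.38,1.32,1.26,1.2,1.14,1.08,1.02,.96,.9,.84,.78,.72,.66,.6,.54,.48,.42,.36,.3,.26,.22,.18,.14,.1,.06,.03,0]"
```

```text
now rel hinge [ -5.7  37.5 206.4]
1.60 [-8.2, -0.6, -0.0]
1.55 [-9.8, -0.7, -1.2]
1.50 [-9.9, -0.7, -0.7]
1.44 [-11.9, -0.9, -0.1]
1.38 [-11.9, -0.9, 0.6]
1.32 [-11.8, -0.9, 1.3]
1.26 [-11.7, -0.9, 2.0]
1.20 [-11.6, -0.9, 2.7]
1.14 [-11.4, -0.8, 3.4]
1.08 [-11.2, -0.8, 4.1]
1.02 [-10.9, -0.8, 4.7]
0.96 [-10.6, -0.8, 5.4]
0.90 [-10.2, -0.8, 6.0]
0.84 [-9.9, -0.7, 6.6]
0.78 [-9.5, -0.7, 7.2]
0.72 [-9.0, -0.7, 7.7]
0.66 [-8.5, -0.6, 8.3]
0.60 [-8.0, -0.6, 8.8]
0.54 [-7.5, -0.6, 9.2]
0.48 [-6.9, -0.5, 9.7]
0.42 [-6.3, -0.5, 10.1]
0.36 [-5.7, -0.4, 10.4]
0.30 [-5.1, -0.4, 10.8]
0.26 [-3.0, -0.2, 7.3]
0.22 [-2.7, -0.2, 7.4]
0.18 [-2.4, -0.2, 7.6]
0.14 [-2.1, -0.2, 7.6]
0.10 [-1.8, -0.2, 7.7]
0.06 [-1.5, -0.1, 7.8]
0.03 [-0.9, -0.1, 5.9]
0.00 [-0.8, -0.1, 5.9]
```

Emit:
{"name": "servo_tool", "arguments": {
  "commands": [
    [0, -8, -0.6, 0, 0],
    [0, -9.8, -0.7, -1.2, 0],
    [0, -9.9, -0.7, -0.7, 0],
    [0, -11.9, -0.9, -0.1, 0],
    [0, -11.9, -0.9, 0.6, 0],
    [0, -11.8, -0.9, 1.3, 0],
    [0, -11.7, -0.9, 2, 0],
    [0, -11.6, -0.9, 2.7, 0]
  ]
}}

```text
clock: 34.5
eef_pos: [0.4972, 0.1083, 0.2484]
tool_rot: [0.664, 0.748, 0.018, -0.016]
ft_force: [0.5, 2.6, 2.1]
grip_width: -0.0002
grasp_force: 1.4
```

```bash
python3 st.py; python3 arc.py "[1.14]"
```

```text
34.5 [0.4972 0.1083 0.2484] psi 1.6894 z [-2.000e-04  4.880e-02 -9.988e-01] [0.187 0.247 0.036 1.351 0.048 1.639] [0.5 2.6 2.1]
now rel hinge [ -6.  -49.5 197. ]
1.14 [-11.0, -0.8, 2.8]
```

Tracking well, with small forces. I continue along the arc.

Emit:
{"name": "servo_tool", "arguments": {
  "commands": [
    [0, -11.4, -0.8, 3.4, 0],
    [0, -11.2, -0.8, 4.1, 0],
    [0, -10.9, -0.8, 4.7, 0],
    [0, -10.6, -0.8, 5.4, 0],
    [0, -10.2, -0.8, 6, 0],
    [0, -9.9, -0.7, 6.6, 0],
    [0, -9.5, -0.7, 7.2, 0],
    [0, -9, -0.7, 7.7, 0],
    [0, -8.5, -0.6, 8.3, 0],
    [0, -8, -0.6, 8.8, 0],
    [0, -7.5, -0.6, 9.2, 0],
    [0, -6.9, -0.5, 9.7, 0]
  ]
}}

```text
clock: 36.0
eef_pos: [0.5023, -0.0009, 0.1612]
tool_rot: [0.664, 0.748, 0.018, -0.016]
ft_force: [-0.7, 1.2, 1.7]
grip_width: 0.0002
grasp_force: 0.7
```

```bash
python3 st.py; python3 arc.py "[.42,.36,.3]"
```

```text
36.0 [ 0.5023 -0.0009  0.1612] psi 1.6897 z [-4.000e-04  4.900e-02 -9.988e-01] [-0.031  0.295 -0.133  1.145  0.049  1.421] [-0.7  1.2  1.7]
now rel hinge [  -6.  -158.8  109.8]
0.42 [-6.3, -0.5, 8.8]
0.36 [-5.7, -0.4, 10.4]
0.30 [-5.1, -0.4, 10.8]
```

Emit:
{"name": "servo_tool", "arguments": {
  "commands": [
    [0, -6.3, -0.5, 10, 0],
    [0, -5.7, -0.4, 10.4, 0],
    [0, -5.1, -0.4, 10.8, 0],
    [0, -3, -0.2, 7.3, 0],
    [0, -2.7, -0.2, 7.4, 0],
    [0, -2.4, -0.2, 7.6, 0],
    [0, -1.6, -0.1, 5, 0],
    [0, -1.2, -0.1, 5, 0],
    [0, -1, -0.1, 5, 0],
    [0, -0.8, -0.1, 4, 0],
    [0, -0.6, -0.1, 4, 0]
  ]
}}

```text
clock: 37.38
eef_pos: [0.5036, -0.0271, 0.0839]
tool_rot: [0.664, 0.748, 0.018, -0.016]
ft_force: [0.1, -0.3, 1.0]
grip_width: 0.0001
grasp_force: 0.5
```

```bash
python3 st.py; python3 arc.py "[.06,.03,0]"
```

```text
37.375 [ 0.5036 -0.0271  0.0839] psi 1.6897 z [ 0.      0.0491 -0.9988] [-0.082  0.376 -0.238  0.96   0.049  1.37 ] [ 0.1 -0.3  1. ]
now rel hinge [  -5.8 -185.    32.5]
0.06 [-0.8, -0.1, -0.4]
0.03 [-0.9, -0.1, 5.9]
0.00 [-0.8, -0.1, 5.9]
```

Emit:
{"name": "servo_tool", "arguments": {
  "commands": [
    [0, -0.3, 0, 2, 0],
    [0, -0.3, 0, 2, 0],
    [0, -0.2, 0, 2, 0],
    [0, -0.1, 0, 1.5, 0],
    [0, 0, 0, 1, 0],
    [0, 0, 0, 1, 0],
    [0, 0, 0, 0, 0]
  ]
}}

```text
clock: 38.25
eef_pos: [0.5036, -0.0274, 0.0744]
tool_rot: [0.664, 0.748, 0.018, -0.017]
ft_force: [0.6, -0.1, -1.2]
grip_width: 0.0001
grasp_force: 0.1
```

Emit:
{"name": "servo_tool", "arguments": {
  "commands": [
    [0, 0, 0, 0.6, 0],
    [0, 0, 0, 0.6, 0],
    [0, 0, 0, 0, 0]
  ]
}}

```text
clock: 38.62
eef_pos: [0.5036, -0.0274, 0.0732]
tool_rot: [0.664, 0.748, 0.018, -0.016]
ft_force: [0.4, -0.7, -0.1]
grip_width: -0.0
grasp_force: 0.2
```

Emit:
{"name": "servo_tool", "arguments": {
  "commands": [
    [0, 0, 0, 0.6, 0],
    [0, 0, 0, 0.6, 0],
    [0, 0, 0, 0, 0]
  ]
}}

```text
clock: 39.0
eef_pos: [0.5036, -0.0274, 0.0722]
tool_rot: [0.664, 0.748, 0.018, -0.016]
ft_force: [-1.2, -1.0, 2.8]
grip_width: 0.0001
grasp_force: 1.0
```

Emit:
{"name": "servo_tool", "arguments": {
  "commands": [
    [0, 0, 0, 0.6, 0],
    [0, 0, 0, 0.6, 0],
    [0, 0, 0, 0, 0]
  ]
}}

```text
clock: 39.38
eef_pos: [0.5037, -0.0274, 0.072]
tool_rot: [0.664, 0.748, 0.018, -0.016]
ft_force: [-3.4, -0.0, 9.4]
grip_width: 0.0001
grasp_force: 4.7
```

Emit:
{"name": "servo_tool", "arguments": {
  "commands": [
    [0, 0, 0, 0.5, 0],
    [0, 0, 0, 0.5, 0],
    [0, 0, 0, 0, 0]
  ]
}}

```text
clock: 39.75
eef_pos: [0.5037, -0.0274, 0.072]
tool_rot: [0.664, 0.748, 0.019, -0.016]
ft_force: [-4.9, -1.5, 16.1]
grip_width: -0.0
grasp_force: 7.8
```

The lid is on its hard stop, with the tip at about 63.5 mm, as expected for fully shut. I retract.

Emit:
{"name": "servo_tool", "arguments": {
  "commands": [
    [0, 0, 0, -1, 0],
    [0, 0, 0, -2, 0],
    [0, 0, 0, -5, 0],
    [0, 0, 0, -15, 0],
    [0, 0, 0, -15, 0],
    [0, 0, 0, -15, 0],
    [0, 0, 0, -15, 0],
    [0, 0, 0, -15, 0],
    [0, 0, 0, 0, 0],
    [0, 0, 0, 0, 0],
    [0, 0, 0, 0, 0]
  ]
}}

```text
clock: 41.12
eef_pos: [0.503, -0.0313, 0.152]
tool_rot: [0.664, 0.748, 0.018, -0.017]
ft_force: [0.3, -0.9, -0.6]
grip_width: -0.0003
grasp_force: 0.0
```

```bash
python3 st.py; python3 - <<'E'
from h import *
im,d=viewer.camera("side");P=[]
import itertools
h=np.array([.501,.158,.0514]);ux=np.array([.999,.0455,0]);uy=np.array([-.0455,.999,0])
for a in(-.1,.05,.09):
    for s in(.05,.12,.18,.215):
        X=h+a*ux-s*uy+[0,0,.0125];rc=pix("side",X);print(a,s,world("side",d,rc).round(4),end=" ")
    print()
bot.job_done()
E
```

```text
41.125 [ 0.503  -0.0313  0.152 ] psi 1.6896 z [-0.0019  0.0494 -0.9988] [-0.091  0.309 -0.138  1.13   0.049  1.361] [ 0.3 -0.9 -0.6]
-0.1 0.05 [0.4031 0.1037 0.0643] -0.1 0.12 [0.4069 0.0332 0.0632] -0.1 0.18 [ 0.4088 -0.0259  0.0648] -0.1 0.215 [ 0.4127 -0.0634  0.0607] 
0.05 0.05 [0.555  0.1092 0.0614] 0.05 0.12 [0.5573 0.0397 0.0627] 0.05 0.18 [ 0.5561 -0.017   0.0681] 0.05 0.215 [ 0.5585 -0.0525  0.0671] 
0.09 0.05 [0.5916 0.1132 0.0661] 0.09 0.12 [0.5963 0.0422 0.0639] 0.09 0.18 [ 0.6023 -0.0203  0.0596] 0.09 0.215 [ 0.5979 -0.0504  0.0676] 
the job is handed in; nothing more can be done
```

The photo is square and snug in the near right corner, the lid is shut on its hard stop, the mug and mouse were left alone, and the job was handed in at about 41 s; I haven't seen the judge's verdict.

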